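# Load and start the battery-pack tester

### The arm

A 6-joint arm with a two-finger parallel gripper is mounted at the origin on the work surface. World frame = base frame: x ahead of the robot, y to its left, z up, the work surface at z = 0. Lengths are in m, angles in rad, forces in N, time in s.
With the tool pointing down it reaches from about 0.3 to 0.95 m from the base axis. Payload 3.1 kg.
Tool frame: the origin (TCP) lies at the very end of the fingers, on their centre line; the grasp point (between the pads) lies 19 mm behind it; z points along the fingers, y is the line along which they close (so a half turn about z gives the same grasp; the last joint's range is limited). The gripper opens to 85 mm and grips with 20 to 120 N. Pads are 22 mm wide; open, the fingers measure 114 mm over their backs; the gripper's body (76 mm by 85 mm) begins 54 mm behind the grasp point. The pads swing forward as they close: fully open they stand 13 mm farther back than shut.
Start: joints at [-0.07, 0.308, 1.634, -0, 1.2, -0.07], TCP at [0.625, -0, 0.231] pointing down, gripper open.
Joint ranges: [-3.06, 3.06], [-0.79, 1.96], [0.05, 2.63], [-1.19, 4.34], [0.05, 2.64], [-2.94, 2.94]. Speed limits (rad/s): [2.79, 2.79, 3.14, 3.14, 3.14, 3.14].

### API

Orientations are given as a unit quaternion [x, y, z, w].
In Python, from station import ctrl, planner, monitor, eyes gives the robot as it stands. The module is installed in compiled form; this text tells all that it offers. Calls block until the motion is done:
- ctrl.move_ptp(position, orientation): joint-space move of the TCP to a pose.
- ctrl.movel(position, frame=None, vel=0.15, contact_N=None): straight line of the TCP; frame=None keeps the orientation; vel is the mean speed in m/s. With contact_N (N) it stops when the force on the tool has changed by that much, and returns True; else False.
- ctrl.move_joints(angles): joint-space move.
- ctrl.set_gripper(opening, f_grip=None): finger opening in m; f_grip is the grip in N (None keeps the last); returns when the fingers have stopped.
- ctrl.sleep(seconds).
- planner.ik(position, orientation): joint angles nearest the present ones, or None.
- monitor.state(): the state.
- eyes.capture(name): name is "scene" or "side" or "wrist"; returns (picture, depth): 420x560x3 uint8, red, green, blue; 420x560 float32, m along the optical axis (not along the pixel's ray), 0 where there is no reading.
- eyes.camera_info(name): a dict with "fx", "fy", "cx", "cy" (pixels), "extrinsics" (4x4, takes a point from camera to world coordinates). Camera axes: x right, y up, looking along -z (the intrinsics and any distortion apply to the point x, -y, -z); pixel columns grow to the right and rows downward; lengths in m; the calibration is good to about 2 mm. A picture is of the moment at which its call begins: read the wrist's pose just before it. camera_info takes no time and is no camera call; for the wrist camera it gives the pose at the moment of the call.
A pose or a line that the arm cannot do raises ctrl.IKError and nothing moves.
- ctrl.close_job(): hands the job in; it is judged then, once.
Trained networks look in the newest picture that a camera, given by its name, has taken for a name from the list of things; names that differ only in an ending like _2 or _b are one class to them, and where a whole thing is asked for, a point or a joint stands for the part that bears it (a point fixed in the world has none). Each returns a list of dicts, best first, with "score" (0 to 1); they miss things now and then, are a little off and sometimes report something else, mostly with a low value. They report only what shows in the picture. A call takes as long as a camera call.
- eyes.outline_of(name, camera): "pixels" (420x560 bool, what is visible of it) and "rect" ([left, top, right, bottom] in pixels, round what is visible of it).
- eyes.spot_point(name, camera): "pixel" ([column, row] in pixels: a listed point, or the origin of a listed thing).
The state is a dict: "t": time; "joints": joint angles; "joint_vel": joint speeds; "effort": joint torques, N m; "eef_pos": TCP position; "eef_rot": TCP orientation; "contact_force": force on the tool from outside, world axes, zero at the start; "torque": the same for the moment, N m; "width": finger opening in m; "gripper_force": force on a finger pad.
Only numpy, scipy, OpenCV 4.12 (cv2) and the standard library are available. Lean on these libraries where they do the work, as an engineer would, in place of code of your own. Each camera call takes 0.05 s, during which the arm holds its last target. There are 200 camera calls.

### The job

Get the bench tester running on the loose lamp battery packs: pull its drawer open, lay every pack flat in a lane of its own with the contact nose towards the back of the drawer, slide the drawer fully shut, and crank the handwheel until the contact slide's pointer lines up with the set tab on the scale. Once the drawer is loaded and shut and the slide is on its mark, press the start plunger right down to its stop for a moment and let it spring back up. Leave the lamp, the tape dispenser and the mug where they are.

Things in the scene. Friction and masses are not known exactly. Their poses are not given: they have to be found in the camera images.
- tester: Battery-pack tester: grey cabinet, fixed, 170 deep x 310 wide x 90 mm high. Origin on the bench under its middle; x points to its back (away from the robot), y to its left, z up. Front edge at x = -80 mm. On top: handwheel front left, start plunger front right, contact slide on a rail along y (x = 40 mm; slide top 147 mm above bench), behind it a white scale strip with ticks every 10 mm.
- drawer (a joint): Tester's drawer, m: 0 = fully shut, 0.12 = fully open (stop). Opens along the tester's -x, towards the robot; starts 0.03 to 0.06 open, too little to load. Friction 1.5 N; stays where left. Front panel white, 274 mm wide, 10 thick, 6 to 70 mm above the bench. The cabinet's top covers the lanes when shut (66 mm above the drawer floor); fully open, all lanes are in front of it.
- drawer_in (a point): Centre of the drawer's inner floor, 8 mm above the bench; moves with the drawer; axes as the tester's (x to the back). Inside 110 mm long (x +-55) by 258 mm wide. Four lanes, each about 60 mm wide, run front to back, middles at y = 96, 32, -32, -96 mm, between 4 mm thick dividers 12 mm high. Side walls 16, back wall 20, front panel 62 mm above this floor.
- drawer_grip (a point): Grip point of the drawer's pull: a dark upright fin in the middle of the front panel, 14 mm thick (along y), sticking out 50 mm to the front, 26 to 66 mm above the bench. The point is 33 mm out from the panel's outer face and 56 mm above the bench, 10 mm below the fin's upper edge. Pinch it across y from above. Axes as the tester's.
- wheel (a joint): Turn of the handwheel, rad, growing clockwise seen from above (vertical axis). Each full turn clockwise drives the contact slide 20 mm along its rail, along the tester's -y (away from the wheel); anticlockwise brings it back. Friction about 0.08 N m; stays where left. Allowed -0.6 to 26.7 rad.
- wheel_centre (a point): Point on the handwheel's axis at the upper side of its rim, 146 mm above the bench; the aluminium wheel is 98 mm across with a hub reaching 4 mm higher.
- crank_grip (a point): Grip point of the handwheel's crank handle: an upright black free-spinning cylinder, 18 mm thick and 46 mm tall, from 147 to 193 mm above the bench, on the wheel 38 mm from its axis. The point is on the handle's axis 175 mm above the bench, 18 mm below its upper end.
- pointer (a point): Tip of the dark pointer on the contact slide, 36 mm behind the slide's middle (toward the scale), 115 mm above the bench. Its body is a steel block with a brass top, 30 mm along the rail. The pointer is 3.5 mm thick.
- tab: Set tab: small dark steel tab fixed on the scale strip: an upright blade 4 mm thick (y), 14 mm high, with a foot 20 mm wide. Origin: on the strip, 102 mm above the bench, under the blade; axes as the tester's. The pointer is on the mark when its tip has y = 0 in this frame. Its place varies by start, fixed in a run. At the start the pointer is 35 to 69 mm short, on its +y side.
- plunger_top (a point): Top centre of the start plunger's black mushroom head, 38 mm across, 144 mm above the bench when up.
- plunger (a joint): Start plunger, m: 0 = up, 0.014 = at its lower stop. Spring: about 3 N to start, 7.5 N at the stop; springs back by itself.
- pack0: Battery pack: grey block 90 long (x) x 36 wide (y) x 45 mm high (z), 0.16 kg or so, with a paper label on top. Origin: centre of its underside. The last 12 mm at its +x end is a black stepped nose, only 30 mm high and 30 wide, with two brass contacts. Absent (None) in some runs. Starts label up on the bench.
- pack0_nose (a point): Middle of the end face of that pack's contact nose, 45 mm ahead of the pack's origin and 15 mm above its underside.
- pack1: Battery pack: grey block 90 long (x) x 36 wide (y) x 45 mm high (z), 0.16 kg or so, with a paper label on top. Origin: centre of its underside. The last 12 mm at its +x end is a black stepped nose, only 30 mm high and 30 wide, with two brass contacts. Absent (None) in some runs. Starts label up on the bench.
- pack1_nose (a point): Middle of the end face of that pack's contact nose, 45 mm ahead of the pack's origin and 15 mm above its underside.
- pack2: Battery pack: grey block 90 long (x) x 36 wide (y) x 45 mm high (z), 0.16 kg or so, with a paper label on top. Origin: centre of its underside. The last 12 mm at its +x end is a black stepped nose, only 30 mm high and 30 wide, with two brass contacts. Absent (None) in some runs. Starts label up on the bench.
- pack2_nose (a point): Middle of the end face of that pack's contact nose, 45 mm ahead of the pack's origin and 15 mm above its underside.
- pack3: Battery pack: grey block 90 long (x) x 36 wide (y) x 45 mm high (z), 0.16 kg or so, with a paper label on top. Origin: centre of its underside. The last 12 mm at its +x end is a black stepped nose, only 30 mm high and 30 wide, with two brass contacts. Absent (None) in some runs. Starts label up on the bench.
- pack3_nose (a point): Middle of the end face of that pack's contact nose, 45 mm ahead of the pack's origin and 15 mm above its underside.
- lamp: Bystander: white hand lamp with a red front and black carrying handle, about 150 x 90 x 145 mm high. Origin: centre of its underside. To be left alone.
- dispenser: Bystander: tape dispenser with red uprights and a roll of tape, 170 x 75 x 120 mm high. Origin: centre of its underside. To be left alone.
- mug: Bystander: white mug, 80 mm across, 95 mm high. Origin: centre of its underside. To be left alone.

How it is judged:
By the outcome, as a careful person would: the job done as asked, in the order asked, and still so for the second after the job is handed in, with the robot touching nothing.
Of pack0, pack1, pack2, pack3 only 2 to 4 are there at a start; the rules pass over those that are not, and their reading is None.
At some moment in a run one of pack0, pack1, pack2, pack3 may be knocked a few centimetres aside while the robot is not near it.
Once in a run the grip may slacken for a moment while it holds something.
It also fails if it takes over 210 s, if anything falls off the work surface, if the arm or the gripper's body presses on something with over 40 N, if the wrist force passes 120 N, or if a joint passes its speed limit or range.

## Working session

There is one attempt and no reset: what is moved stays moved. The work goes in short steps, each a Python script; the robot and the scene stay as the last script left them, time stands still between calls to the robot, and variables do not carry over. Pictures are saved under pics/ and viewed, at most 14 in all, crops included, and the job is handed in when it is done.

```bash
mkdir -p pics; ls; cat > h.py <<'E'
import numpy as np, cv2
from scipy.spatial.transform import Rotation as R
from station import ctrl, planner, monitor, eyes
def cap(n, fn=None):
    I=eyes.camera_info(n); p,d=eyes.capture(n)
    if fn: cv2.imwrite(fn, cv2.cvtColor(p,cv2.COLOR_RGB2BGR))
    return I,p,d
def ray(I,u,v):
    E=np.array(I["extrinsics"]); d=np.array([(u-I["cx"])/I["fx"],-(v-I["cy"])/I["fy"],-1.0])
    return E[:3,3], E[:3,:3]@d
def atz(I,u,v,z):
    o,d=ray(I,u,v); return o+d*(z-o[2])/d[2]
def cloud(I,d):
    v,u=np.mgrid[:420,:560]; E=np.array(I["extrinsics"])
    P=np.stack([(u-I["cx"])/I["fx"]*d,-(v-I["cy"])/I["fy"]*d,-d],-1)
    return P@E[:3,:3].T+E[:3,3]
def q(yaw):  # tool down, tool y (closing) axis at angle yaw from world y
    return (R.from_euler('z',yaw)*R.from_quat(Q0)).as_quat()
Q0=[1,0,0,0]
E
python3 - <<'E'
from h import *
s=monitor.state(); print({k:np.round(v,3) for k,v in s.items()})
for c in("scene","side"):
    I,p,d=cap(c,f"pics/{c}0.png"); print(c,{k:np.round(v,3).tolist() for k,v in I.items()})
    P=cloud(I,d)
    for n in["pack0","lamp","dispenser","mug","tester"]:
        for r in eyes.outline_of(n,c):
            m=r["pixels"]&(d>0)
            if m.sum(): print(n,round(r["score"],2),np.round(r["rect"]),np.round(np.median(P[m],0),3),np.round(P[m].min(0),3),np.round(P[m].max(0),3))
    for n in["pack0_nose","drawer_grip","drawer_in","wheel_centre","crank_grip","pointer","tab","plunger_top","tester"]:
        for r in eyes.spot_point(n,c):
            u,v=r["pixel"]; z={"pack0_nose":.015,"drawer_grip":.056,"drawer_in":.008,"wheel_centre":.146,"crank_grip":.175,"pointer":.115,"tab":.102,"plunger_top":.144,"tester":0}[n]
            print(n,round(r["score"],2),np.round([u,v]),np.round(atz(I,u,v,z),3))
E
```

```text
pics
{'t': np.float64(0.0), 'joints': array([-0.07 ,  0.309,  1.635,  0.   ,  1.2  , -0.07 ]), 'joint_vel': array([-0.002, -0.   , -0.001, -0.   , -0.001,  0.   ]), 'effort': array([ 0.0000e+00, -4.1525e+01, -2.7667e+01, -0.0000e+00,  1.0000e-02,
       -0.0000e+00]), 'eef_pos': array([0.624, 0.   , 0.23 ]), 'eef_rot': array([ 0.707,  0.707, -0.001, -0.001]), 'contact_force': array([-0.216, -0.323, -0.298]), 'torque': array([ 0.007, -0.018, -0.014]), 'gripper_force': np.float64(0.0), 'width': np.float64(0.085)}
scene {'fx': 462.42, 'fy': 462.42, 'cx': 287.401, 'cy': 209.359, 'extrinsics': [[0.12, -0.849, 0.515, 1.264], [0.993, 0.111, -0.048, -0.041], [-0.017, 0.517, 0.856, 1.263], [0.0, 0.0, 0.0, 1.0]]}
pack0 0.95 [325. 170. 345. 200.] [0.45  0.191 0.039] [ 0.367  0.16  -0.005] [0.492 0.223 0.049]
pack0 0.83 [342. 207. 360. 236.] [0.595 0.219 0.04 ] [ 0.542  0.204 -0.004] [0.628 0.245 0.05 ]
pack0 0.77 [379. 159. 395. 190.] [0.433 0.354 0.039] [ 0.379  0.339 -0.001] [0.473 0.376 0.051]
pack0 0.77 [381. 199. 411. 229.] [0.59  0.346 0.04 ] [ 0.523  0.31  -0.006] [0.623 0.402 0.051]
lam
[... 2215 characters left out ...]
304.] [ 0.619 -0.092  0.091] [ 0.465 -0.226 -0.001] [0.772 0.202 0.25 ]
pack0_nose 0.71 [224. 169.] [0.475 0.388 0.015]
drawer_grip 0.68 [258. 260.] [ 0.483 -0.081  0.056]
drawer_grip 0.47 [354. 364.] [ 0.631 -0.454  0.056]
drawer_in 0.64 [286. 260.] [ 0.575 -0.073  0.008]
wheel_centre 0.98 [295. 204.] [0.635 0.031 0.146]
crank_grip 0.57 [262. 172.] [0.567 0.169 0.175]
crank_grip 0.38 [282. 196.] [0.6   0.051 0.175]
pointer 0.62 [330. 220.] [ 0.728 -0.039  0.115]
pointer 0.51 [262. 172.] [0.585 0.232 0.115]
tab 0.6 [338. 233.] [ 0.741 -0.084  0.102]
plunger_top 0.4 [322. 259.] [ 0.642 -0.184  0.144]
tester 0.63 [307. 252.] [ 0.654 -0.059  0.   ]
tester 0.35 [320. 255.] [ 0.691 -0.085  0.   ]
```

```bash
python3 - <<'E'
import cv2
a=cv2.imread('pics/scene0.png')[130:310,80:480]; cv2.imwrite('pics/scene0c.png',cv2.resize(a,(800,360),interpolation=cv2.INTER_CUBIC))
b=cv2.imread('pics/side0.png')[110:310,180:400]; cv2.imwrite('pics/side0c.png',cv2.resize(b,(660,600),interpolation=cv2.INTER_CUBIC))
E
```

```text
(no output)
```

View pics/scene0c.png

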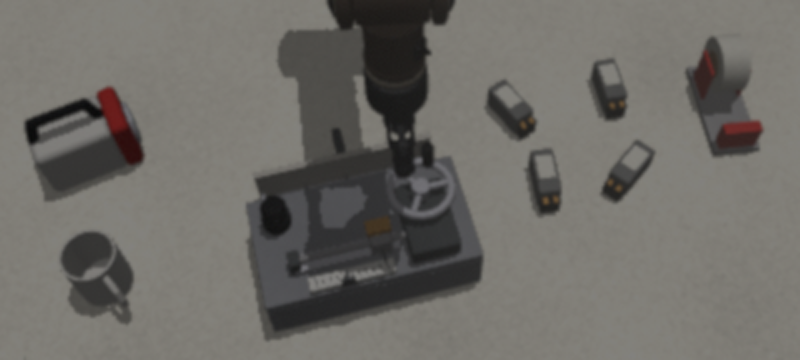

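View pics/side0c.png

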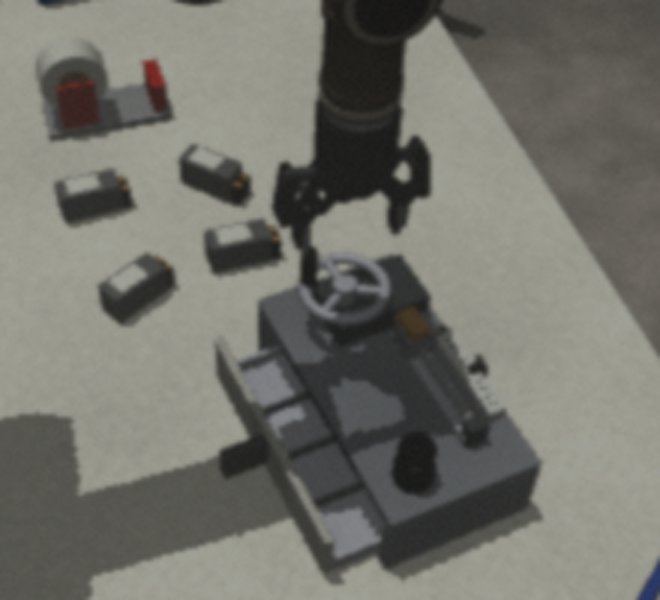

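```bash
cat >> h.py <<'E'
def rectfit(P,m,zlo,zhi):
    X=P[m&(P[...,2]>zlo)&(P[...,2]<zhi)][:,:2]
    return cv2.minAreaRect((X*1000).astype(np.float32)),X
E
python3 - <<'E'
from h import *
ctrl.move_ptp([.45,-.08,.42],q(0.2)); s=monitor.state();print(np.round(s["joints"],2),s["t"])
for c in("wrist","scene","side"):
    I,p,d=cap(c,f"pics/{c}1.png"); P=cloud(I,d)
    if c=="wrist": print(np.round(I["extrinsics"],3))
    box=(P[...,0]>.45)&(P[...,0]<.85)&(P[...,1]>-.35)&(P[...,1]<.13)&(d>0)
    r,X=rectfit(P,box,.084,.096); print(c,"top",r,len(X))
    r,X=rectfit(P,box&(P[...,0]<.62),.062,.073); print("panel",r,len(X))
    for n in["drawer_grip","drawer_in","wheel_centre","crank_grip","pointer","tab","plunger_top","tester"]:
        for r in eyes.spot_point(n,c)[:2]:
            u,v=r["pixel"]; z={"pack0_nose":.015,"drawer_grip":.056,"drawer_in":.008,"wheel_centre":.146,"crank_grip":.175,"pointer":.115,"tab":.102,"plunger_top":.144,"tester":0}[n]
            print(n,round(r["score"],2),np.round([u,v]),np.round(atz(I,u,v,z),3))
E
```

```text
[-0.27 -0.15  1.75  0.    1.54  1.1 ] 2.5833
[[ 0.199  0.926  0.322  0.533]
 [-0.98   0.188  0.066 -0.063]
 [ 0.001 -0.329  0.944  0.563]
 [ 0.     0.     0.     1.   ]]
wrist top ((625.935791015625, -67.86787414550781), (106.62620544433594, 311.10430908203125), 8.975825309753418) 13310
panel ((522.1731567382812, -79.47311401367188), (108.83635711669922, 300.3171691894531), 7.779393672943115) 1410
drawer_grip 0.63 [283. 138.] [ 0.488 -0.083  0.056]
drawer_in 0.93 [287.  76.] [ 0.585 -0.071  0.008]
wheel_centre 0.85 [217.   1.] [0.636 0.029 0.146]
wheel_centre 0.48 [128. 131.] [0.463 0.127 0.146]
crank_grip 0.56 [199.  28.] [0.598 0.04  0.175]
tab 0.35 [110.   5.] [0.614 0.176 0.102]
tab 0.22 [22. 95.] [0.477 0.299 0.102]
plunger_top 0.64 [387.  39.] [ 0.639 -0.181  0.144]
plunger_top 0.43 [509.  82.] [ 0.624 -0.352  0.144]
tester 0.89 [291.  31.] [ 0.655 -0.064  0.   ]
tester 0.43 [112.  43.] [0.578 0.226 0.   ]
scene top ((662.9048461914062, -63.964599609375), (172.35504150390625, 309.6921691894531), 7.614442348480225) 3307
panel ((502.84637451171875, -85.69863891601562), (61.257545
[... 599 characters left out ...]
373047, 312.2322692871094), 7.604983329772949) 2771
panel ((527.6880493164062, -85.39236450195312), (123.10138702392578, 307.1540222167969), 12.065417289733887) 353
drawer_grip 0.73 [258. 261.] [ 0.482 -0.083  0.056]
drawer_grip 0.36 [329. 219.] [0.755 0.011 0.056]
drawer_in 0.68 [285. 260.] [ 0.573 -0.073  0.008]
drawer_in 0.47 [290. 204.] [0.667 0.15  0.008]
wheel_centre 0.66 [293. 205.] [0.628 0.029 0.146]
wheel_centre 0.55 [257. 261.] [ 0.465 -0.138  0.146]
crank_grip 0.38 [282. 194.] [0.599 0.057 0.175]
pointer 0.66 [330. 221.] [ 0.729 -0.042  0.115]
tab 0.47 [337. 236.] [ 0.73  -0.094  0.102]
plunger_top 0.23 [259. 176.] [0.561 0.184 0.144]
tester 0.7 [306. 254.] [ 0.648 -0.066  0.   ]
```

View pics/wrist1.png

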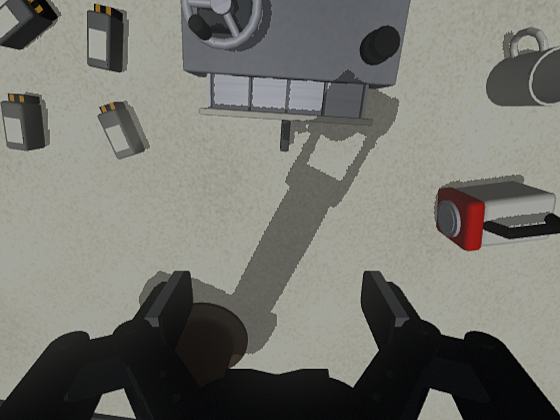

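```bash
cat >> h.py <<'E'
YAW=0.133; ex=np.array([np.cos(YAW),np.sin(YAW),0]); ey=np.array([-np.sin(YAW),np.cos(YAW),0]); ez=np.array([0,0,1.])
def F(): return monitor.state()["contact_force"]
E
python3 - <<'E'
from h import *
g=np.array([.485,-.083,.037])
ctrl.set_gripper(.05)
ctrl.move_ptp(g+ez*.12,q(YAW)); print(ctrl.movel(g,vel=.12,contact_N=10))
ctrl.set_gripper(0,30); s=monitor.state(); print(s["width"],np.round(s["eef_pos"],3),np.round(s["contact_force"],1))
print(ctrl.movel(g-ex*.085,vel=.06,contact_N=12))
s=monitor.state(); print(s["width"],np.round(s["eef_pos"],4),np.round(s["contact_force"],1),s["t"])
ctrl.set_gripper(.05); p=monitor.state()["eef_pos"]; ctrl.movel(p+ez*.1); print(np.round(p,4))
ctrl.set_gripper(.085)
ctrl.move_ptp([.42,.15,.40],q(YAW))
for c in("wrist","scene"):
    I,pp,d=cap(c,f"pics/{c}2.png"); P=cloud(I,d)
    for r in eyes.outline_of("pack0",c):
        m=r["pixels"]&(d>0)&(P[...,2]>.038)
        if m.sum()<20: continue
        rr,X=rectfit(P,m,.038,.055); print(c,round(r["score"],2),np.round(r["rect"]),[np.round(a,1) for a in rr],len(X))
    for n,z in(("pack0_nose",.015),("drawer_grip",.056),("drawer_in",.008)):
        for r in eyes.spot_point(n,c): print(n,round(r["score"],2),np.round(atz(I,*r["pixel"],z),3))
E
```

```text
False
0.013558977124659661 [ 0.487 -0.086  0.038] [ 0.  -9.7 -2.3]
True
0.013459130868011693 [ 0.4157 -0.0958  0.038 ] [2.4 0.4 0. ] 8.0917
[ 0.4143 -0.0954  0.0371]
wrist 0.91 [125.  11. 184.  69.] [array([573.6, 358.1]), array([35.8, 78.1]), np.float64(42.8)] 1505
wrist 0.85 [138. 114. 167. 168.] [array([415.6, 360.2]), array([78.1, 36.1]), np.float64(2.8)] 1082
wrist 0.78 [231. 114. 272. 171.] [array([436. , 192.8]), array([77.8, 36. ]), np.float64(27.9)] 1036
wrist 0.74 [227.  13. 256.  84.] [array([573.1, 224. ]), array([78.1, 36.3]), np.float64(0.1)] 1415
pack0_nose 0.74 [0.467 0.361 0.015]
drawer_grip 0.88 [ 0.411 -0.102  0.056]
drawer_in 0.68 [ 0.518 -0.077  0.008]
scene 0.83 [382. 203. 408. 229.] [array([577.4, 356.7]), array([35.8, 78.4]), np.float64(43.2)] 241
scene 0.69 [343. 204. 358. 238.] [array([576.6, 222.5]), array([35.7, 78.9]), np.float64(89.4)] 250
scene 0.66 [323. 170. 343. 198.] [array([441.1, 190.9]), array([78.5, 38.8]), np.float64(31.1)] 212
scene 0.62 [378. 158. 395. 190.] [array([420.8, 358.8]), array([78.6, 36.4]), np.float64(2.6)] 201
scene 0.18 [278. 202. 307. 238.] [array([0., 0.]), array([0., 0.]), np.float64(0.0)] 0
pack0_nose 0.73 [0.469 0.361 0.015]
drawer_grip 0.87 [ 0.423 -0.095  0.056]
drawer_grip 0.38 [ 0.671 -0.437  0.056]
drawer_in 0.93 [ 0.52  -0.091  0.008]
drawer_in 0.25 [0.464 0.196 0.008]
```

View pics/wrist2.png

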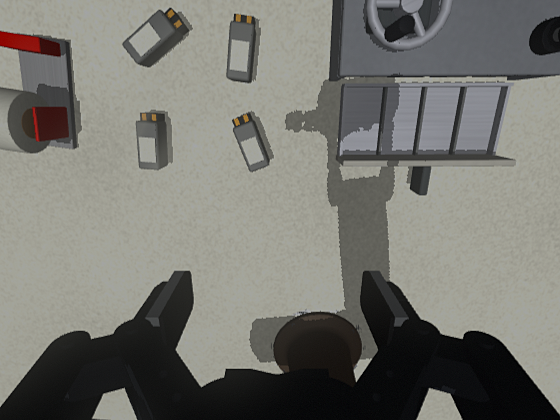

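```bash
cat >> h.py <<'E'
def drawer_look(fn=None):
    g=np.array([.510,-.083,.30]); ctrl.move_ptp(g,q(YAW+np.pi))
    I,p,d=cap("wrist",fn); P=cloud(I,d); L=P-np.array([.5128,-.0828,0]); lx=L@ex; ly=L@ey; z=P[...,2]
    ok=(d>0)
    return I,p,d,P,lx,ly,z,ok
E
python3 - <<'E'
from h import *
I,p,d,P,lx,ly,z,ok=drawer_look("pics/wrist3.png")
m=ok&(z>.062)&(z<.078)&(lx<-.03)&(lx>-.09)&(abs(ly)>.02)&(abs(ly)<.16)
print("panel x", np.percentile(lx[m],[2,50,98]).round(4),"y",np.percentile(ly[m],[.5,99.5]).round(4), "slope",np.polyfit(ly[m],lx[m],1).round(4),m.sum())
fl=ok&(z>0)&(z<.014)&(abs(lx)<.045)
y=ly[ok&(z>.016)&(z<.024)&(abs(lx)<.04)&(abs(ly)<.12)]
h,e=np.histogram(y,np.arange(-.12,.12,.004)); print([(round(a,3),int(b)) for a,b in zip(e+.002,h) if b>5])
m=ok&(z>.018)&(z<.034)&(lx>.03)&(lx<.08)&(abs(ly)<.12); print("back",np.percentile(lx[m],[2,50,98]).round(4),np.median(z[m]),m.sum())
m=ok&(z>.082)&(z<.1)&(lx>.03)&(abs(ly)<.13); print("cabfront",[np.percentile(lx[m&(abs(ly-c)<.02)],1).round(4) for c in(-.1,0,.1)])
E
```

```text
panel x [-0.0657 -0.0604 -0.0554] y [-0.1348  0.135 ] slope [-0.0058 -0.0607] 1711
[(np.float64(-0.066), 71), (np.float64(-0.062), 116), (np.float64(-0.002), 54), (np.float64(0.002), 108), (np.float64(0.062), 99), (np.float64(0.066), 80)]
back [0.0334 0.0552 0.0599] 0.028221209321690477 1036
cabfront [np.float64(0.0647), np.float64(0.0639), np.float64(0.064)]
```

View pics/wrist3.png

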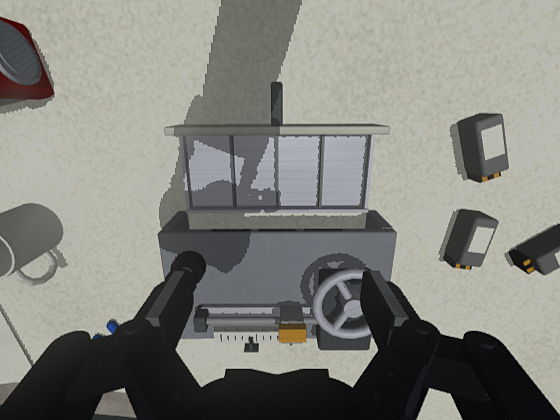

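```bash
cat >> h.py <<'E'
DIN=np.array([.5128,-.0828,.008])
def look_packs(fn=None):
    I,p,d=cap("wrist",fn); P=cloud(I,d); out=[]
    ns=[(r["score"],atz(I,*r["pixel"],.015)[:2]) for r in eyes.spot_point("pack0_nose","wrist")]
    for r in eyes.outline_of("pack0","wrist"):
        m=r["pixels"]&(d>0)
        if (m&(P[...,2]>.038)&(P[...,2]<.062)).sum()<60: continue
        zt=np.median(P[m&(P[...,2]>.036)][:,2])
        (c,(w,h),a),X=rectfit(P,m,zt-.005,zt+.005)
        if h>w: a+=90
        a=np.radians(a)
        low=P[m&(P[...,2]<zt-.01)&(P[...,2]>zt-.03)][:,:2]
        c=np.array(c)/1000
        out.append(dict(c=c,a=a,wh=np.round(sorted((w,h)),1),z=zt,s=r["score"],ns=ns,img=p,r=r,I=I))
    return out
def nosedir(o):
    # brass (orange) pixels on the nose decide the sense of the axis
    hsv=cv2.cvtColor(o["img"],cv2.COLOR_RGB2HSV); l,t,r,b=[int(v) for v in o["r"]["rect"]]
    M=np.zeros((420,560),bool); M[max(t-4,0):b+5,max(l-4,0):r+5]=1
    M&=(hsv[...,0]>8)&(hsv[...,0]<28)&(hsv[...,1]>140)&(hsv[...,2]>90)
    v,u=np.nonzero(M); 
    if len(v)<4: return None
    n=atz(o["I"],u.mean(),v.mean(),.03)[:2]-o["c"]; a=o["a"]
    k=n@[np.cos(a),np.sin(a)]
    return (a if k>0 else a+np.pi), k
def wrap(a): return (a+np.pi)%(2*np.pi)-np.pi
def pick(exp, expdir, fn=None):
    "hover, refine, grip; returns True if held"
    exp=np.array(exp); d=expdir
    for k in range(2):
        ctrl.set_gripper(.085)
        ctrl.move_ptp([*exp,.22],q(d+np.pi))
        L=look_packs(fn)
        L=[o for o in L if np.linalg.norm(o["c"]-exp)<.08]
        if not L: print("none seen"); return False
        o=min(L,key=lambda o:np.linalg.norm(o["c"]-exp)); nd=nosedir(o)
        print("seen",o["c"].round(4),"wh",o["wh"],"nose",nd,"z",round(float(o["z"]),3),"s",round(o["s"],2))
        if nd is None: return False
        shift=np.linalg.norm(o["c"]-exp); exp=o["c"]; dd=abs(wrap(nd[0]-d)); d=nd[0]
        if shift<.02 and dd<.3: break
    d=wrap(d)
    ctrl.move_ptp([*exp,.10],q(d+np.pi))
    if ctrl.movel([*exp,.018],vel=.1,contact_N=8): print("contact on descent",monitor.state()["eef_pos"]); ctrl.movel([*exp,.22]); return False
    ctrl.set_gripper(0,60); w=monitor.state()["width"]
    ctrl.movel([*exp,.26],vel=.25); w2=monitor.state()["width"]; print("width",round(w,4),round(w2,4))
    return w2>.03
def place(lane, dx=-.006):
    t=DIN+ex*dx+ey*lane
    ctrl.move_ptp([t[0],t[1],.26],q(YAW+np.pi)); print("w over",round(monitor.state()["width"],4))
    if monitor.state()["width"]<.03: print("LOST"); return False
    ctrl.movel([t[0],t[1],.06],vel=.2)
    c=ctrl.movel([t[0],t[1],.0245],vel=.05,contact_N=6); print("place contact",c,monitor.state()["eef_pos"].round(4),"w",round(monitor.state()["width"],4))
    ctrl.set_gripper(.046); ctrl.movel([t[0],t[1],.12],vel=.2); ctrl.set_gripper(.085)
    return True
E
python3 - <<'E'
from h import *
if pick([.436,.1928],.487,"pics/w4.png"): print(place(.096))
ctrl.move_ptp([.45,.05,.30],q(YAW+np.pi)); 
for o in look_packs("pics/w5.png"): print(o["c"].round(3),round(o["a"],3),o["wh"],round(float(o["z"]),3))
print(monitor.state()["t"])
E
```

```text
seen [0.4363 0.1936] wh [36.  77.5] nose (np.float64(0.46953850297196703), np.float64(0.04697262020297261)) z 0.046 s 0.9
width 0.0348 0.0349
w over 0.0349
place contact True [0.4941 0.0116 0.0267] w 0.0354
True
[0.563 0.224] 0.013 [35.6 57.2] 0.046
[0.494 0.011] 0.154 [36.2 78.3] 0.054
[0.582 0.394] 2.246 [37.2 76.9] 0.046
24.2583
```

```bash
python3 - <<'E'
from h import *
ok=pick([.573,.224],.01) and place(.032)
print(ok)
if ok:
    ok=pick([.4156,.3602],.05) and place(-.032); print(ok)
ctrl.move_ptp([.45,.05,.30],q(YAW+np.pi)); 
for o in look_packs("pics/w6.png"): print(o["c"].round(3),round(o["a"],3),o["wh"],round(float(o["z"]),3))
print(monitor.state()["t"])
E
```

```text
seen [0.5733 0.2246] wh [35.8 76.5] nose (np.float64(6.277358177556438), np.float64(-0.04836704816303452)) z 0.046 s 0.94
width 0.0348 0.0348
w over 0.0351
place contact True [ 0.5026 -0.0518  0.0267] w 0.035
True
seen [0.4159 0.3615] wh [35.7 76.9] nose (np.float64(0.06993471841640007), np.float64(0.04627509817409015)) z 0.046 s 0.95
width 0.0353 0.0348
w over 0.035
place contact True [ 0.5106 -0.1151  0.0267] w 0.0351
True
[0.581 0.394] 2.243 [37.5 77.2] 0.046
[0.495 0.011] 0.156 [35.9 77.3] 0.054
[ 0.503 -0.052] 0.142 [36.2 77.1] 0.054
[ 0.51  -0.115] 0.132 [35.9 77. ] 0.054
[ 0.659 -0.062] 1.695 [170.4 310.9] 0.092
44.075
```

```bash
python3 - <<'E'
from h import *
ok=pick([.581,.394],-.9) and place(-.096); print(ok)
I,p,d,P,lx,ly,z,okk=drawer_look("pics/w7.png")
L=look_packs("pics/w7.png")
for o in L: print(o["c"].round(3),round(o["a"],3),o["wh"],round(float(o["z"]),3))
ez_={"wheel_centre":.146,"crank_grip":.175,"pointer":.115,"tab":.102,"plunger_top":.144}
for n,zz in ez_.items():
    for r in eyes.spot_point(n,"wrist")[:2]: 
        w=atz(I,*r["pixel"],zz)-(DIN+ex*.1445); print(n,round(r["score"],2),np.round(r["pixel"]),"local",np.round([w@ex,w@ey],4))
print(monitor.state()["t"])
E
```

```text
seen [0.5811 0.3955] wh [35.9 76.8] nose None z 0.046 s 0.63
False
[0.495 0.011] 0.165 [36.2 77. ] 0.054
[ 0.503 -0.052] 0.144 [35.6 77. ] 0.054
[0.602 0.363] 0.357 [ 9.1 34.5] 0.041
[ 0.511 -0.116] 0.12 [35.2 77. ] 0.054
wheel_centre 0.72 [349. 307.] local [-0.0068  0.0864]
pointer 0.83 [289. 341.] local [0.0719 0.0175]
pointer 0.46 [343. 205.] local [-0.1247  0.0777]
tab 0.52 [250. 337.] local [ 0.0763 -0.0368]
plunger_top 0.56 [174. 288.] local [-0.0324 -0.1197]
plunger_top 0.41 [277. 100.] local [-0.2384  0.001 ]
48.0833
```

View pics/w7.png

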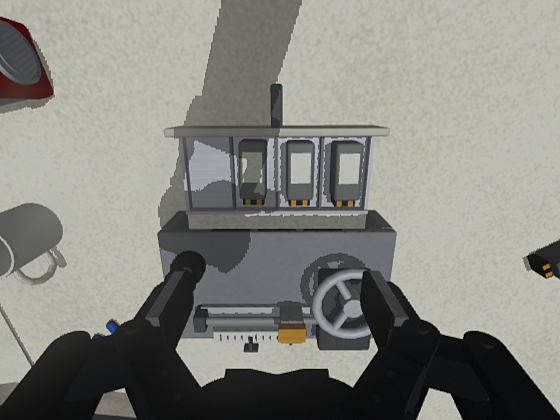

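```bash
sed -i 's/        if nd is None: return False/        if nd is None: nd=(o["a"] if abs(wrap(o["a"]-d))<1.2 else o["a"]+np.pi, 0)/' h.py
python3 - <<'E'
from h import *
ok=pick([.581,.3955],-.9) and place(-.096); print(ok)
I,p,d,P,lx,ly,z,okk=drawer_look()
L=look_packs("pics/w8.png")
for o in L: 
    w=np.append(o["c"],0)-DIN; print(np.round([w@ex,w@ey],4),round(o["a"]-YAW,3),o["wh"],round(float(o["z"]),3),nosedir(o))
print(monitor.state()["t"])
E
```

```text
seen [0.5812 0.3954] wh [36. 77.] nose None z 0.046 s 0.71
width 0.0348 0.035
w over 0.0353
place contact True [ 0.5192 -0.1784  0.0268] w 0.0344
True
[-0.0054  0.0319] 0.011 [36.  76.7] 0.054 (np.float64(0.14364906163086785), np.float64(0.04960490416647471))
[-0.0036  0.0945] 0.029 [34.3 78.2] 0.054 (np.float64(0.16247489744236757), np.float64(0.049026568272599255))
[ 0.1059 -0.3594] 2.853 [59.8 93.9] 0.067 None
[-0.0056 -0.032 ] -0.017 [36.1 78.5] 0.054 (np.float64(0.11591960418258235), np.float64(0.04891798772304695))
[-0.0069 -0.0958] 0.005 [36.3 76.3] 0.054 (np.float64(0.13754996500377406), np.float64(0.0494504833551133))
59.625
```

View pics/w8.png

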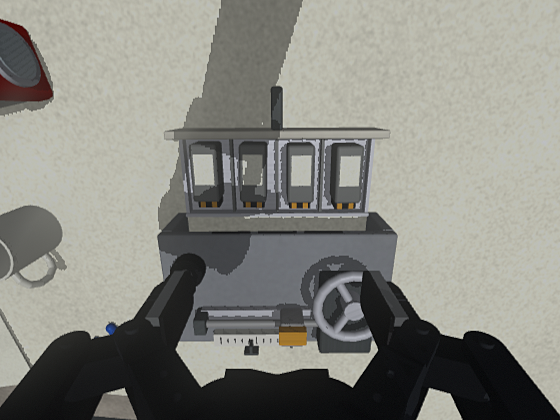

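```bash
python3 - <<'E'
from h import *
g=DIN-ex*.098; g[2]=.037
ctrl.set_gripper(.05)
ctrl.move_ptp(g+ez*.12,q(YAW+np.pi)); print(ctrl.movel(g,vel=.12,contact_N=10))
ctrl.set_gripper(0,40); s=monitor.state(); print(s["width"],np.round(s["eef_pos"],3))
print(ctrl.movel(g+ex*.112,vel=.08,contact_N=25)); print(ctrl.movel(g+ex*.126,vel=.02,contact_N=12))
s=monitor.state(); d=s["eef_pos"]-g; print("travel",d@ex,s["width"],np.round(s["contact_force"],1))
ctrl.set_gripper(.05); p=monitor.state()["eef_pos"]; ctrl.movel(p+ez*.08); ctrl.movel(p+ez*.08-ex*.02)
ctrl.set_gripper(.085)
T=DIN+ex*.1445; T[2]=0
h=T-ex*.08+ez*.36
ctrl.move_ptp(h,q(YAW))
I,pp,dd=cap("wrist","pics/w9.png"); P=cloud(I,dd)-T; lx=P@ex; ly=P@ey; z=P[...,2]; ok=dd>0
m=ok&(z>.062)&(z<.076)&(lx<-.07)&(lx>-.14)&(abs(ly)<.13); print("panel",np.percentile(lx[m],[2,50,98]).round(4),m.sum())
m=ok&(z>.082)&(z<.096)&(abs(ly)<.14); print("cab",np.percentile(lx[m],[.5,99.5]).round(4))
m=ok&(z>.140)&(z<.151)&(abs(ly+.12)>.05)&(ly>.02)&(lx<.03)
(c,r)=cv2.minEnclosingCircle((np.c_[lx[m],ly[m]]*1000).astype(np.float32)); print("wheel",c,r)
m=ok&(z>.160)&(z<.2)&(ly>.02); print("crank",np.median(lx[m]),np.median(ly[m]),z[m].max(),m.sum(), np.percentile(lx[m&(z>.188)],[1,99]),np.percentile(ly[m&(z>.188)],[1,99]))
m=ok&(z>.138)&(z<.150)&(ly<-.08); print("plunger",lx[m].min(),lx[m].max(),ly[m].min(),ly[m].max())
for n,zz in {"wheel_centre":.146,"crank_grip":.175,"pointer":.115,"tab":.102,"plunger_top":.144}.items():
    for r in eyes.spot_point(n,"wrist")[:2]: 
        w=atz(I,*r["pixel"],zz)-T; print(n,round(r["score"],2),np.round(r["pixel"]),"local",np.round([w@ex,w@ey],4))
print(monitor.state()["t"])
E
```

```text
False
0.013590352169666477 [ 0.416 -0.096  0.038]
False
True
travel 0.11775549599250054 0.013446771767242943 [-1.   0.3  4.1]
panel [-0.1361 -0.0883 -0.0849] 932
cab [-0.0799  0.0885]
wheel (-0.31676235795021057, 77.20277404785156) 63.79593276977539
crank -0.04074443963456555 0.10513388087396532 0.19631568841769237 383 [-0.05019341 -0.03357785] [0.1007706  0.11639205]
plunger -0.288402363201415 -0.017401485320213725 -0.40954863382519585 -0.09603682900310113
wheel_centre 0.93 [197. 118.] local [-0.0073  0.0904]
crank_grip 0.93 [176. 149.] local [-0.038   0.1088]
crank_grip 0.52 [372. 142.] local [-0.0312 -0.1034]
pointer 0.88 [259.  43.] local [0.0747 0.0196]
pointer 0.69 [276. 196.] local [-0.1092  0.0003]
tab 0.29 [508. 147.] local [-0.0452 -0.3072]
plunger_top 0.63 [372. 144.] local [-0.0364 -0.1134]
69.1917
```

View pics/w9.png

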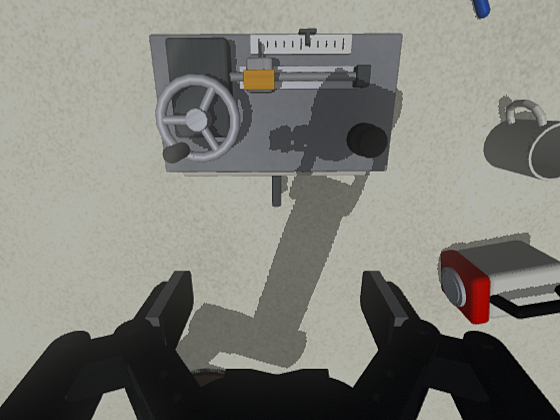

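```bash
cat >> h.py <<'E'
T=DIN+ex*.1445; T[2]=0
def loc(w): w=np.asarray(w)-T; return np.array([w@ex,w@ey])
def wld(x,y,z): return T+ex*x+ey*y+ez*z
def lcloud(I,d):
    P=cloud(I,d)-T; return P@ex,P@ey,P[...,2],d>0
def panel():
    I,p,d=cap("wrist"); lx,ly,z,ok=lcloud(I,d)
    m=ok&(z>.064)&(z<.076)&(lx<-.06)&(lx>-.14)&(abs(ly)<.135)&(abs(ly)>.02)
    c=ok&(z>.082)&(z<.096)&(abs(ly)<.14)
    print("panel",np.percentile(lx[m],[2,50,98]).round(4),m.sum(),"cab",np.percentile(lx[c],.5).round(4))
E
python3 - <<'E'
from h import *
from scipy.optimize import least_squares
panel()
ctrl.set_gripper(0)
ctrl.move_ptp(wld(-.22,0,.12),q(YAW+np.pi)); ctrl.movel(wld(-.22,.002,.035))
print(ctrl.movel(wld(-.12,.002,.035),vel=.04,contact_N=25)); e=monitor.state(); print(loc(e["eef_pos"]).round(4),e["contact_force"].round(1))
ctrl.movel(wld(-.20,.002,.035)); ctrl.movel(wld(-.20,.002,.15)); ctrl.set_gripper(.085)
ctrl.move_ptp(wld(-.08,.0,.36),q(YAW)); panel()
ctrl.move_ptp(wld(-.06,.09,.30),q(YAW))
I,p,d=cap("wrist","pics/w10.png"); lx,ly,z,ok=lcloud(I,d)
m=ok&(z>.141)&(z<.150)&(ly>.03)&(lx<.05)&(np.hypot(lx+.007,ly-.09)>.035)&(np.hypot(lx+.007,ly-.09)<.056)
# rim: mid radius circle
f=lambda a:np.hypot(lx[m]-a[0],ly[m]-a[1])-a[2]
r=least_squares(f,[-.007,.09,.045],loss="soft_l1",f_scale=.002); print("wheel",r.x.round(4),m.sum())
for n,zz in {"wheel_centre":.146,"crank_grip":.175}.items():
    for r in eyes.spot_point(n,"wrist")[:1]: print(n,round(r["score"],2),np.round(r["pixel"]),loc(atz(I,*r["pixel"],zz)).round(4))
m=ok&(z>.187)&(z<.2)&(ly>.02)&(lx<.06); print("crank top",np.median(lx[m]).round(4),np.median(ly[m]).round(4),m.sum(),np.percentile(lx[m],[2,98]).round(4),np.percentile(ly[m],[2,98]).round(4))
ctrl.move_ptp(wld(.01,-.01,.30),q(YAW))
I,p,d=cap("wrist","pics/w11.png")
for n,zz in {"pointer":.115,"tab":.102}.items():
    for r in eyes.spot_point(n,"wrist")[:1]: print(n,round(r["score"],2),np.round(r["pixel"]),loc(atz(I,*r["pixel"],zz)).round(4))
cv2.imwrite("pics/w10_11.png",np.hstack([cv2.imread("pics/w10.png"),cv2.imread("pics/w11.png")])[::1])
a=np.hstack([cv2.resize(cv2.imread(f"pics/w{k}.png"),(400,300),interpolation=cv2.INTER_AREA) for k in(10,11)]); cv2.imwrite("pics/w10_11.png",a)
print(monitor.state()["t"])
E
```

```text
panel [-0.0913 -0.0878 -0.0848] 594 cab -0.0814
True
[-0.1522  0.0027] [ 0.8  0.6 -0.1]
panel [-0.0899 -0.0879 -0.0849] 584 cab -0.0799
wheel [-0.0084  0.0906  0.0422] 3203
wheel_centre 0.74 [277. 139.] [-0.0046  0.0894]
crank_grip 0.62 [255. 184.] [-0.0423  0.1101]
crank top -0.0409 0.1093 330 [-0.0493 -0.0337] [0.1015 0.1172]
pointer 0.91 [244. 124.] [0.0777 0.022 ]
tab 0.55 [298. 127.] [ 0.0742 -0.0358]
81.4583
```

View pics/w10_11.png

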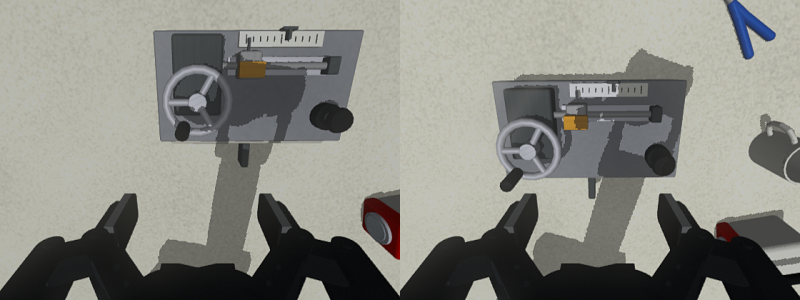

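```bash
cat >> h.py <<'E'
WC=np.array([-.0075,.0903]); RH=.038
def hp(a,z=.156): return wld(WC[0]+RH*np.cos(a),WC[1]+RH*np.sin(a),z)
def crank(a0,turn,n=24,vel=.12):
    "turn rad clockwise from handle angle a0; returns end angle, max force"
    k=max(1,int(np.ceil(abs(turn)/(2*np.pi)*n))); fm=[]
    for i in range(1,k+1):
        ctrl.movel(hp(a0-turn*i/k),vel=vel); s=monitor.state(); f=s["contact_force"]; fm.append([f@ex,f@ey,f[2]])
        if np.linalg.norm(f)>45 or s["width"]<.012: print("abort",i,f,s["width"]); break
    return a0-turn*i/k, np.array(fm)
E
python3 - <<'E'
from h import *
a0=np.arctan2(.0187,-.0335)
ctrl.set_gripper(.05)
ctrl.move_ptp(hp(a0,.24),q(YAW)); print(ctrl.movel(hp(a0),vel=.1,contact_N=8))
ctrl.set_gripper(0,40); s=monitor.state(); print(s["width"],loc(s["eef_pos"]).round(4),s["contact_force"].round(1))
t=s["t"]; a,f=crank(a0,2*np.pi*.25); print(a,f.round(1).tolist(),monitor.state()["t"]-t)
if monitor.state()["t"]-t<4:
    a,f=crank(a,2*np.pi*2.25); print(a,np.abs(f).max(0),f[::6].round(1).tolist(),monitor.state()["t"]-t)
s=monitor.state(); print(s["width"],loc(s["eef_pos"]).round(4))
np.save("a.npy",a)
E
```

```text
False
0.01703004797454195 [-0.0402  0.109 ] [-0.7  0.5  4.4]
1.0616725087160765 [[-0.9, 2.5, 5.2], [-0.4, 2.3, 6.3], [0.5, 3.6, 5.5], [1.4, 2.6, 4.5], [2.2, 2.9, 4.8], [3.0, 2.5, 4.7]] 1.5
-13.075494432437992 [4.27024384 4.82718367 9.68453263] [[2.6, 1.3, 5.0], [-2.9, 0.3, 7.6], [1.2, 4.4, 7.6], [-0.2, 1.8, 8.2], [3.2, 2.0, 5.5], [-1.6, -0.5, 9.4], [1.9, 3.7, 7.3], [0.6, 0.8, 7.5], [2.9, 1.6, 6.0]] 15.0
0.017091873041560995 [0.0252 0.0705]
```

```bash
cat >> h.py <<'E'
def look_mark(fn, y=-.02, x=.0, z=.25):
    ctrl.move_ptp(wld(x,y,z),q(YAW))
    I,p,d=cap("wrist",fn); o={}
    for n,zz in {"pointer":.115,"tab":.102}.items():
        R_=[r for r in eyes.spot_point(n,"wrist") if np.linalg.norm(loc(atz(I,*r["pixel"],zz))-[.076,-.03])<.08]
        for r in R_[:2]: print(n,round(r["score"],2),np.round(r["pixel"],1),loc(atz(I,*r["pixel"],zz)).round(4))
    return I,p,d
E
python3 - <<'E'
from h import *
ctrl.set_gripper(.05); p=monitor.state()["eef_pos"]; ctrl.movel(p+ez*.1,vel=.25); ctrl.set_gripper(.085)
I,p,d=look_mark("pics/w12.png")
c=np.array([.076,-.033]); E=np.array(I["extrinsics"]); v=E[:3,:3].T@(wld(.076,-.033,.115)-E[:3,3])
u0,v0=int(I["cx"]+I["fx"]*v[0]/-v[2]),int(I["cy"]-I["fy"]*v[1]/-v[2]); print(u0,v0,monitor.state()["t"])
l,t=max(u0-70,0),max(v0-40,0); print(l,t)
cv2.imwrite("pics/w12c.png",cv2.resize(cv2.cvtColor(p,cv2.COLOR_RGB2BGR)[t:t+90,l:l+140],(784,504),interpolation=cv2.INTER_CUBIC))
E
```

```text
pointer 0.83 [284.5 118.9] [ 0.0746 -0.0289]
tab 0.57 [288.7 115.9] [ 0.0768 -0.0332]
289 117 100.925
219 77
```

View pics/w12c.png

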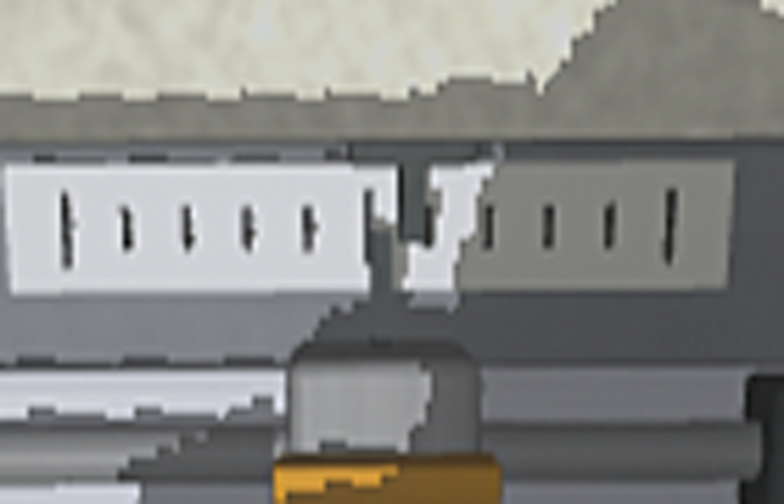

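```bash
cat >> h.py <<'E'
def recrank(mm):
    a=float(np.load("a.npy")); ctrl.set_gripper(.05)
    ctrl.move_ptp(hp(a,.24),q(YAW)); print(ctrl.movel(hp(a),vel=.1,contact_N=8)); ctrl.set_gripper(0,40)
    a,f=crank(a,2*np.pi*mm/20); np.save("a.npy",a); s=monitor.state(); print("w",s["width"],np.abs(f).max(0))
    ctrl.set_gripper(.05); ctrl.movel(s["eef_pos"]+ez*.1,vel=.25); ctrl.set_gripper(.085)
def crop(I,p,fn,x=.076,y=-.033,w=112,h=72):
    E=np.array(I["extrinsics"]); v=E[:3,:3].T@(wld(x,y,.115)-E[:3,3])
    u0,v0=int(I["cx"]+I["fx"]*v[0]/-v[2]),int(I["cy"]-I["fy"]*v[1]/-v[2]); l,t=max(u0-w//2,0),max(v0-h//2+8,0)
    print("crop origin",l,t); cv2.imwrite(fn,cv2.resize(cv2.cvtColor(p,cv2.COLOR_RGB2BGR)[t:t+h,l:l+w],(w*7,h*7),interpolation=cv2.INTER_CUBIC))
E
python3 - <<'E'
from h import *
recrank(4.8)
I,p,d=look_mark("pics/w13.png",y=-.035,x=.0,z=.215)
crop(I,p,"pics/w13c.png",y=-.035); print(monitor.state()["t"])
E
```

```text
False
w 0.01685668476269782 [1.83047248 3.36320455 7.25674707]
tab 0.69 [275.7 117.1] [ 0.0766 -0.0356]
crop origin 218 90
106.7833
```

View pics/w13c.png

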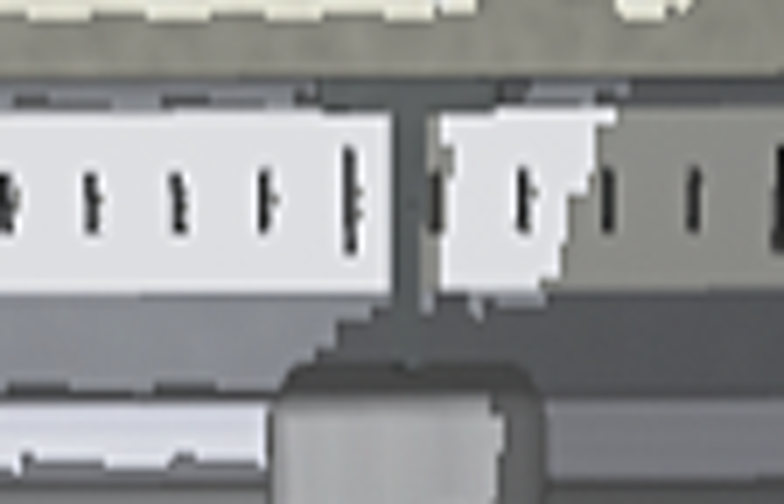

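```bash
python3 - <<'E'
import cv2,numpy as np
g=cv2.cvtColor(cv2.imread('pics/w13.png'),cv2.COLOR_BGR2GRAY)
for r in range(101,146): print(r,g[r,265:286])
E
```

```text
101 [85 83 85 85 86 88 88 86 85 86 87 85 86 86 86 86 86 86 87 88 88]
102 [95 94 95 97 98 97 96 96 95 93 93 93 93 93 93 93 93 94 95 95 96]
103 [ 97  97  98 100 100  99  97  96  96  95  96  96  96  96  96  96  96  97
  97  97  97]
104 [95 96 98 99 96 94 94 92 94 95 95 97 97 96 96 95 94 94 94 93 92]
105 [ 70  72  75  94  92  91  92  93 103  93  96  97  96  94  87  85  91  89
  88  87  86]
106 [166 167 168 180 179 178 179 180 160  88  96  97  97  97 115 121 185 178
 177 176 176]
107 [234 235 234 234 233 234 235 238 197  83  94  97  95 100 147 154 244 236
 233 234 234]
108 [224 225 225 224 224 224 226 231 192  79  93  95  93  97 143 149 237 227
 224 223 224]
109 [223 225 226 225 224 223 224 229 191  77  91  94  92  96 143 149 239 229
 224 223 222]
110 [224 226 191 214 227 223 224 229 190  77  91  93  91  96 145 145 202 197
 228 223 222]
111 [226 226  98 153 233 224 224 229 191  77  90  93  91  94 147 137 129 139
 232 223 222]
112 [227 228  62 103 238 225 224 229 190  77  90  93  90  95 149 141 135 145
 234 224 222]
113 [228 230  67 107 240 226 224 229 190  76  90  92  90  97 149 131 137 1
[... 2096 characters left out ...]
  88  88  87]
137 [138  80  87  89  88  89  90  91  92  90  91  91  91  90  89  88  88  88
  88  89  88]
138 [141  83  88  89  90  89  90  90  91  91  90  90  90  89  88  88  88  88
  88  89  89]
139 [122  86  89  90  90  90  90  90  90  92  91  90  90  89  88  89  89  89
  89  88  88]
140 [87 89 91 91 91 91 92 90 90 94 91 90 91 89 89 90 90 90 89 90 90]
141 [82 82 83 83 83 82 83 82 81 79 81 93 93 85 82 81 82 82 82 81 81]
142 [71 71 70 70 70 70 70 70 68 58 62 82 80 75 69 68 69 69 69 68 69]
143 [72 72 73 73 72 72 72 72 72 67 66 64 66 68 71 71 71 69 69 71 70]
144 [72 72 71 71 71 71 71 71 71 71 71 71 70 70 69 68 69 69 68 68 68]
145 [70 72 72 72 71 72 71 71 70 72 72 71 72 72 72 72 73 72 71 71 71]
```

```bash
python3 - <<'E'
from h import *
ctrl.set_gripper(0)
ctrl.move_ptp(wld(-.09,-.115,.28),q(YAW))
I,p,d=cap("wrist","pics/w14.png"); lx,ly,z,ok=lcloud(I,d)
m=ok&(z>.139)&(z<.150)&(abs(lx+.033)<.04)&(abs(ly+.115)<.04)
c=np.array([(lx[m].min()+lx[m].max())/2,(ly[m].min()+ly[m].max())/2]); print("plunger",c.round(4),np.ptp(lx[m]).round(4),np.ptp(ly[m]).round(4),m.sum(),np.median(z[m]))
for r in eyes.spot_point("plunger_top","wrist")[:1]: print(r["score"],loc(atz(I,*r["pixel"],.144)).round(4))
if m.sum()<100 or np.linalg.norm(c-[-.033,-.115])>.012: raise SystemExit
ctrl.move_ptp(wld(*c,.18),q(YAW)); f0=F()
print(ctrl.movel(wld(*c,.124),vel=.03,contact_N=18)); s=monitor.state(); print(s["eef_pos"][2],(s["contact_force"]-f0).round(1))
ctrl.sleep(.5); s=monitor.state(); print(s["eef_pos"][2],(s["contact_force"]-f0).round(1))
ctrl.movel(wld(*c,.25),vel=.1)
E
```

```text
plunger [-0.0353 -0.1146] 0.0357 0.0355 1197 0.1444327761136392
0.9 [-0.039  -0.1129]
True
0.1303647730322541 [-2.3  1.1  7. ]
0.13056557250041703 [-1.7  0.8  5.8]
```

```bash
python3 - <<'E'
from h import *
c=(-.0353,-.1146); ctrl.movel(wld(*c,.165)); f0=F()
print(ctrl.movel(wld(*c,.136),vel=.05,contact_N=18)); 
for z in(.132,.130,.1290,.1285,.128):
    ctrl.movel(wld(*c,z),vel=.02); s=monitor.state(); f=s["contact_force"]-f0; print(z,s["eef_pos"][2].round(5),f.round(1))
    if f[2]>12: break
ctrl.sleep(.5); s=monitor.state(); print(s["eef_pos"][2],(s["contact_force"]-f0).round(1))
ctrl.movel(wld(*c,.25),vel=.1); ctrl.set_gripper(.085)
I,p,d=look_mark("pics/w15.png",y=-.035,x=.0,z=.215)
a=cv2.resize(p[90:162,218:330],(400,257),interpolation=cv2.INTER_CUBIC)
ctrl.move_ptp(wld(-.08,0,.36),q(YAW)); panel(); I,p,d=cap("wrist"); lx,ly,z,ok=lcloud(I,d)
m=ok&(abs(lx+.035)<.008)&(abs(ly+.115)<.008); print("plunger z",np.median(z[m]))
b=p.copy(); b=cv2.resize(b,(400,300)); b[:257]=b[:257]
v=np.hstack([np.pad(a,((0,43),(0,0),(0,0))),b]); cv2.imwrite("pics/final.png",v[...,::-1]); print(monitor.state()["t"])
E
```

```text
False
0.132 0.13299 [0.2 1.3 5.9]
0.13 0.13116 [-1.   2.   6.3]
0.129 0.1303 [-0.8  0.5  6.5]
0.1285 0.12989 [-1.   0.5  6.2]
0.128 0.12987 [-0.7  1.9  7.4]
0.129844664389755 [-1.7  1.   7.7]
pointer 0.67 [278.6 119.9] [ 0.0754 -0.0358]
tab 0.6 [277.8 116.6] [ 0.0774 -0.0352]
panel [-0.0912 -0.0878 -0.0849] 597 cab -0.0813
plunger z 0.14513948947311073
119.1167
```

View pics/final.png

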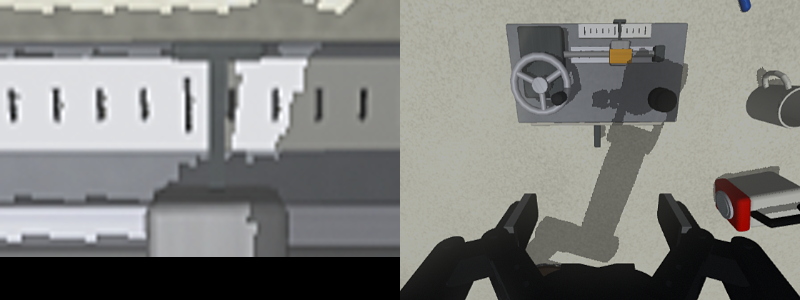

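```bash
python3 -c "
from station import ctrl
print(ctrl.close_job())"
```

```text
the job is handed in; nothing more can be done
None
```

The job is handed in at about 119 s of the 210 s: four packs lie flat in their own lanes with noses to the back, the drawer is pushed shut to its stop, and the pointer is within about 0.3 mm of the set tab. The plunger went down to its stop and sprang back, but I pressed it twice because the first press sat about 0.5 mm above the stop once it had been triggered.

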